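# Wedge a spare hand roller tight in the vice

## Task

Lay the black rubber roller in the two V-blocks of the green bench vice and let go of it, then take the orange wedge out of its wooden stand and set it thin end down in the slot behind the steel jaw, leaving it loose there. Pick up the palm mallet and drive the wedge down with the mallet's white face, not with the bare gripper, until the jaw clamps the roller tight against the end stop, then stand the mallet upright on the table again. Leave the glue bottle, the punch die and the rubber stamp standing where they are.

Things in the scene. Friction and masses are not known exactly. Their poses are not given: they have to be found in the camera images.
- vice: Green wedge vice fixed to the table at a varying place and yaw. Grey base plate 172 x 74 x 10 mm; origin at the centre of its underside, x along its length. From -x to +x: end stop (face at x = -62 mm, 62 mm tall), two V-blocks (see cradle), steel jaw, slot open at the top and both y sides, fixed abutment (x = 52 to 76 mm, 32 mm wide, 74 mm tall).
- cradle (a point): Fixed on the vice at x = -16.5, y = 0, z = 45 mm: centre of the roller when it lies in both V-blocks midway between end stop and open jaw (2.5 mm play each end). Aluminium V-blocks, 10 mm long, centred 30 mm either way along x; 90 degree grooves along x; tops 39 mm above the table, 47 mm across; between them is room for fingers down to the base plate. Axes as the vice.
- slot (a point): Point fixed on the vice, at x = 51.5, y = 0, z = 74 mm of its frame: centre of the mouth of the slot while the jaw is open. The slot is there 17 mm wide along x; each of its two faces leans 7 degrees so that it narrows downward, matching the wedge. Axes as the vice; the wedge's width lies along y.
- jaw: Steel jaw of the vice, 28 mm wide, 74 mm tall, its flat front looking to -x. Its frame coincides with the vice's while it is open (as at the start); it slides only along the vice's -x, so its origin then moves to -x; a light spring (1.5 to 2.5 N) pushes it open. It meets the roller's end after at most 5 mm of travel, once the roller's other end is on the end stop.
- roller: Spare hand roller: black rubber sleeve 32 mm in diameter and 70 mm long on a steel core 14 mm in diameter and 86 mm long overall, about 0.2 kg. Origin at its centre, x along its axis (either end may go either way). It starts lying on the table.
- wedge: Orange wedge, 80 mm tall, 26 mm wide along its y (flat sides, grip these), tapering along x from 8 mm at the foot to 27.6 mm at the head, 0.1 kg. Origin at the centre of the foot, z up to the head. Starts in the stand. Loose in the open slot its foot stops 37 mm above the table. It slides down under 2 to 6 N for about 20 mm, then the force rises steeply: 12 to 15 N locks it.
- wedge_stand: Wooden stand fixed to the table at a varying place and yaw, 76 x 50 mm, 45 mm tall; origin at the centre of its underside. The wedge stands in it loosely with its foot 10 mm above the table, its x and y axes along the stand's; lift it straight up.
- mallet: Palm mallet standing upright on the table: white round face 42 mm in diameter and 20 mm tall at the bottom, above it a flat steel shoulder 39 mm in diameter up to 30 mm, then a straight wooden handle 23 mm in diameter up to 88 mm (grip here; fingertips just above the shoulder let it take the thrust), 0.3 kg. Origin at the centre of the white face, z up.
- glue_bottle: Bystander: white glue bottle with an orange cap, 53 mm in diameter, 165 mm tall, origin at the centre of its base. It stands at one long side of the vice, about 110 mm from its middle.
- punch_die: Bystander: turned grey punch die, 31 mm in diameter, 40 mm tall, origin at the centre of its base. It stands on the glue bottle's side of the vice, near the abutment.
- rubber_stamp: Bystander: wooden hand stamp with a turned knob, 27 x 62 mm, 81 mm tall, origin at the centre of its base.
There are look-alikes about, which are no part of the job. Leave any red look-alike of the mallet alone.

How it is judged:
By the outcome, as a careful person would: the job done as asked, in the order asked, and still so for the second after the job is handed in, with the robot touching nothing.
It also fails if it takes over 72 s, if anything falls off the work surface, if the arm or the gripper's body presses on something with over 40 N, if the wrist force passes 120 N, or if a joint passes its speed limit or range.

## Robot

A 6-joint arm with a two-finger parallel gripper is mounted at the origin on a cart in front of the work surface, level with it; the furniture and walls round the work are solid. World frame = base frame: x ahead of the robot, y to its left, z up, the work surface at z = 0. Lengths are in m, angles in rad, forces in N, time in s.
With the tool pointing down it reaches from about 0.275 to 0.825 m from the base axis. Payload 5.2 kg.
Tool frame: the origin (TCP) lies at the very end of the fingers, on their centre line; the grasp point (between the pads) lies 19 mm behind it; z points along the fingers, y is the line along which they close (so a half turn about z gives the same grasp; the last joint's range is limited). The gripper opens to 93 mm and grips with 3 to 60 N. Pads are 15 mm wide; open, the fingers measure 128 mm over their backs; the gripper's body (75 mm by 188 mm) begins 65 mm behind the grasp point.
Start: joints at [-1.464, 0.259, 1.535, -0, 1.348, -0.203], TCP at [0.168, -0.524, 0.219] pointing down, gripper open.
Joint ranges: [-3.14, 3.14], [-0.91, 2.08], [0.19, 2.58], [-1.22, 4.36], [0.22, 2.71], [-3.12, 3.12]. Speed limits (rad/s): [2.57, 2.57, 3.14, 3.14, 3.14, 3.14].

## Interface

Orientations are given as a unit quaternion [w, x, y, z].
In Python, from bench import state, snapshot, finish_job gives the robot as it stands. The module is installed in compiled form; this text tells all that it offers.
- The arm moves only by the tool play_rows, never from a script. Its argument "rows" is one flat list of numbers, 7 for each row, row after row: the turn, a rotation vector about the world's x, y, z in degrees, then the shift along the world's x, y, z in m, then the closure, from 0 (fully open) to 1 (shut). A call has 1 to 20 rows; each row is the pose to reach, as a shift and turn from the pose commanded when the call began; what a row does not reach only later rows make up. A row lasts 1/12 s, in which the tool goes at most 41.7 mm and 7.16 degrees, less where a joint would pass 70% of its speed; a pose out of reach is approached as far as the arm can. A call with a gripper value outside its range is refused whole. The fingers move at their own pace and stop on an object; "squeeze" is the grip in N (left out, the last holds). Time passes only in rows, so rows that repeat a pose let the fingers close. It gives the time, the measured TCP pose, the force, the opening and the grip force at its end, in the units of the state.
- state(): the state, without advancing time (a new reading comes with each control period).
- snapshot(name): name is "side" or "top"; returns a dict with "frame" (384x512x3 uint8, red, green, blue), "range_z" (384x512 float32, m along the optical axis (not along the pixel's ray), 0 where there is no reading), "fovy" (degrees; the focal length in pixels is half the picture's height over the tangent of half this angle, whatever the lens; pixels are square), "cx", "cy" (the principal point, pixels), "D" ([k1, k2, p1, p2, k3] as OpenCV has them; the pictures are not rectified), "view" (4x4, takes a point from world to camera coordinates). Camera axes: x right, y down, z forward; pixel columns grow to the right and rows downward; lengths in m; the calibration is good to about 2 mm. A picture is of the moment at which its call begins.
- finish_job(): hands the job in; it is judged then, once.
The state is a dict: "clock": time; "qpos": joint angles; "dq": joint speeds; "tau": joint torques, N m; "tcp_pos": TCP position; "tool_rot": TCP orientation; "wrist_force": force on the tool from outside, world axes, zero at the start; "torque": the same for the moment, N m; "opening": opening from 0.0 (shut) to 1.0 (fully open); "finger_force": force on a finger pad.
Only numpy, scipy, OpenCV 4.12 (cv2) and the standard library are available. Lean on these libraries where they do the work, as an engineer would, in place of code of your own. Each camera call takes 0.05 s, during which the arm holds its last target. There are 200 camera calls.

## Working session

There is one attempt and no reset: what is moved stays moved. The work goes in short steps, Python scripts to look and compute and a tool call to move; the robot and the scene stay as the last step left them, time stands still between calls to the robot, and variables do not carry over. Pictures are saved under pics/ and viewed, at most 10 in all, crops included, and the job is handed in when it is done.

Besides the shell and the picture viewer there is one more tool, called after "Call:" as name(argument=value, ...), one argument or row to a line, values as JSON. play_rows: Moves the arm, as the interface text tells. Its arguments: {"type":"object","properties":{"rows":{"type":"array","items":{"type":"number"}},"squeeze":{"type":"number"}},"required":["rows"]}

```bash
mkdir -p pics
cat > h.py <<'E'
import numpy as np, cv2
from bench import state, snapshot
def K(s):
    f=s["frame"].shape[0]/2/np.tan(np.radians(s["fovy"])/2)
    return np.array([[f,0,s["cx"]],[0,f,s["cy"]],[0,0,1]])
def ray(s,uv):
    uv=np.asarray(uv,float).reshape(-1,1,2)
    n=cv2.undistortPoints(uv,K(s),np.array(s["D"],float)).reshape(-1,2)
    V=np.array(s["view"]); R=V[:3,:3]; c=-R.T@V[:3,3]
    return c,np.c_[n,np.ones(len(n))]@R
def onplane(s,uv,z):
    c,d=ray(s,uv); return c+d*((z-c[2])/d[:,2])[:,None]
def cloud(s):
    h,w=s["range_z"].shape; u,v=np.meshgrid(np.arange(w),np.arange(h))
    c,d=ray(s,np.c_[u.ravel(),v.ravel()])
    P=c+d*s["range_z"].reshape(-1,1); P[s["range_z"].ravel()==0]=np.nan
    return P.reshape(h,w,3)
def save(n,im): cv2.imwrite(f"pics/{n}.png",im[...,::-1])
E
python3 - <<'E'
from h import *
import pickle
a,b=snapshot("side"),snapshot("top")
pickle.dump((a,b),open("s0.pkl","wb"))
im=np.vstack([a["frame"],b["frame"]]); save("s0",a["frame"]); save("t0",b["frame"])
for s in (a,b): print(s["fovy"],s["D"],ray(s,[[256,192]]), (s["range_z"]>0).mean())
st=state(); print({k:np.round(v,3) for k,v in st.items()})
E
```

```text
57.34289069186978 [-0.03133004  0.          0.          0.          0.        ] (array([ 0.52545207, -0.69342892,  0.62169535]), array([[ 0.03708126,  0.79138932, -0.61036884]])) 0.9959920247395834
54.39015347344335 [0.01161664 0.         0.         0.         0.        ] (array([ 0.49540042, -0.00286497,  1.10437464]), array([[ 0.05512163,  0.01685448, -0.99836407]])) 0.99603271484375
{'clock': np.float64(0.1), 'qpos': array([-1.464,  0.259,  1.536, -0.   ,  1.348, -0.203]), 'dq': array([-0.   , -0.002, -0.003, -0.   , -0.001, -0.001]), 'tau': array([ 1.0000e-03, -4.3821e+01, -2.8464e+01,  7.2000e-02,  3.6000e-02,
       -0.0000e+00]), 'tcp_pos': array([ 0.168, -0.523,  0.218]), 'tool_rot': array([-0.001,  0.988,  0.154,  0.   ]), 'wrist_force': array([ 0.292, -0.433,  0.134]), 'torque': array([ 0.001, -0.001,  0.012]), 'finger_force': np.float64(0.0), 'opening': np.float64(1.0)}
```

View pics/s0.png

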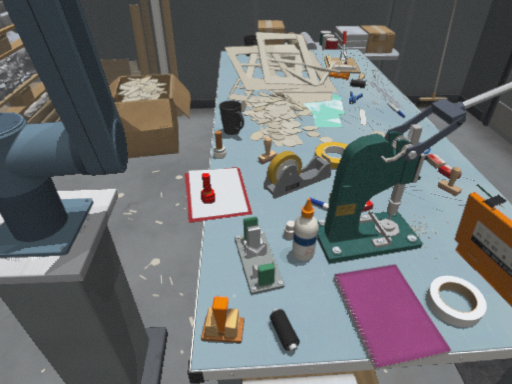

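View pics/t0.png

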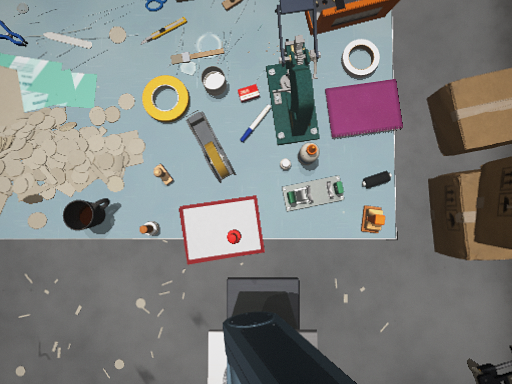

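Side view: stand with the wedge at (222,320), roller (285,330), vice (258,260), bottle (304,232) and die (291,228). The mallet candidates are:
- (218,145) in side / (149,229) in top: white base with a wooden handle.
- (207,187) in side / (234,237) in top: the red look-alike, to be left alone.
- (267,152) in side / (163,174) in top: the wooden stamp.

The first one fits because of its white face. I'll confirm it in an enlarged crop and measure at the same time.

Run:
```python
from h import *
import pickle
a,b=pickle.load(open("s0.pkl","rb"))
A,B=a["frame"],b["frame"]
r=lambda im,x0,y0,x1,y1:cv2.resize(im[y0:y1,x0:x1],(400,300),interpolation=cv2.INTER_CUBIC)
save("crop1",np.vstack([np.hstack([r(A,190,120,290,195),r(B,120,155,220,230+0)]),np.hstack([r(B,270,170,350,230),r(B,340,160,420,220+20)])]))
for nm,s in (("side",a),("top",b)):
    P=cloud(s); np.save(nm+"P.npy",P)
    z=P[...,2]; m=((z>0.008)&(z<0.2)&(P[...,0]>0.27)&(P[...,0]<0.75)&(abs(P[...,1])<0.7)).astype(np.uint8)
    n,l,st,ce=cv2.connectedComponentsWithStats(m)
    for i in range(1,n):
        if st[i,4]>25:
            Q=P[l==i]; print(nm,ce[i].round(),st[i,4],Q.min(0).round(3),Q.max(0).round(3),np.median(Q,0).round(3))
```

```text
side [273. 140.] 4466 [0.451 0.075 0.008] [0.75  0.7   0.123] [0.637 0.42  0.044]
side [219. 145.] 221 [0.434 0.301 0.008] [0.474 0.336 0.09 ] [0.453 0.313 0.037]
side [207. 182.] 696 [0.363 0.057 0.008] [0.506 0.229 0.093] [0.428 0.152 0.014]
side [321. 225.] 3073 [ 0.623 -0.173  0.008] [0.75  0.058 0.2  ] [ 0.716 -0.125  0.076]
side [257. 257.] 2010 [ 0.502 -0.24   0.008] [ 0.604 -0.061  0.076] [ 0.55  -0.149  0.017]
side [355. 311.] 958 [ 0.715 -0.414  0.008] [ 0.75  -0.202  0.016] [ 0.74  -0.292  0.012]
side [223. 322.] 1383 [ 0.437 -0.348  0.008] [ 0.518 -0.29   0.093] [ 0.48  -0.33   0.044]
side [284. 330.] 727 [ 0.567 -0.376  0.008] [ 0.617 -0.291  0.035] [ 0.591 -0.342  0.029]
top [297. 131.] 878 [ 0.696 -0.169  0.008] [ 0.75  -0.041  0.2  ] [ 0.722 -0.095  0.025]
top [213. 152.] 1134 [0.585 0.074 0.008] [0.749 0.208 0.125] [0.661 0.133 0.046]
top [ 73. 159.] 6827 [0.526 0.342 0.008] [0.75  0.7   0.067] [0.655 0.548 0.04 ]
top [247. 133.] 86 [0.707 0.018 0.008] [0.75  0.063 0.019] [0.73  0.042 0.014]
top [359. 130.] 495 [ 0.717 -0.413  0.008] [ 0.75  -0.205  0.019] [ 0.74  -0
[... 238 characters left out ...]
.314 0.084] [0.606 0.281 0.02 ]
top [377. 179.] 297 [ 0.568 -0.375  0.012] [ 0.615 -0.291  0.037] [ 0.591 -0.331  0.028]
top [313. 193.] 1305 [ 0.503 -0.241  0.008] [ 0.605 -0.061  0.079] [ 0.552 -0.151  0.012]
top [ 84. 213.] 1070 [0.453 0.427 0.008] [0.537 0.534 0.11 ] [0.496 0.504 0.069]
top [373. 219.] 491 [ 0.438 -0.348  0.008] [ 0.517 -0.289  0.094] [ 0.477 -0.31   0.044]
top [195. 240.] 605 [0.362 0.144 0.008] [0.509 0.227 0.02 ] [0.41  0.197 0.011]
top [ 35. 221.] 174 [0.452 0.64  0.008] [0.499 0.682 0.024] [0.473 0.665 0.013]
top [150. 228.] 202 [0.434 0.301 0.009] [0.472 0.335 0.09 ] [0.454 0.314 0.033]
top [234. 236.] 172 [0.408 0.059 0.008] [0.448 0.101 0.093] [0.43  0.077 0.033]
```

View pics/crop1.png

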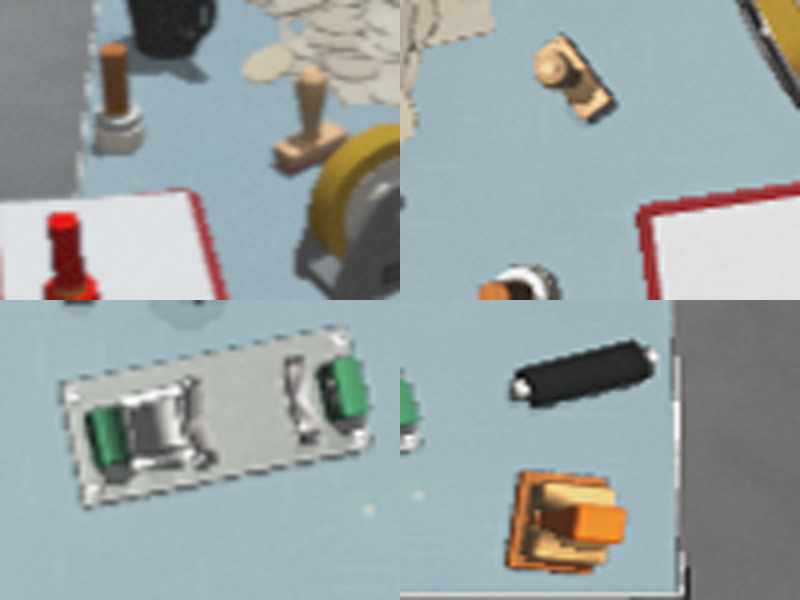

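The crop confirms it: the wooden handle on a white base (side 218,145) is the mallet, and the all-red one at (207,187) is the look-alike. In the top view the vice abutment and jaw are at about (293,197) and the end stop at (340,188). Next I'll get precise poses.

Run:
```python
from h import *
Ps,Pt=np.load("sideP.npy"),np.load("topP.npy")
def box(lo,hi,both=True,src=(Ps,Pt)):
    out=[]
    for P in src:
        m=np.all((P>lo)&(P<hi),-1); out.append(P[m])
    return out
def rect(n,Qs):
    for v,Q in zip("st",Qs+[np.vstack(Qs)]):
        if len(Q)>5:
            c,wh,an=cv2.minAreaRect(Q[:,:2].astype(np.float32)); print(n,v,len(Q),np.round(c,4),np.round(wh,4),round(an,1),"z",np.round(np.percentile(Q[:,2],[5,50,95]),4))
rect("vice all",box([.48,-.27,.006],[.62,-.04,.1]))
rect("base top",box([.48,-.27,.006],[.62,-.04,.014]))
rect("abut/jaw top",box([.48,-.15,.068],[.62,-.04,.085]))
rect("endstop top",box([.48,-.27,.055],[.62,-.18,.07]))
rect("vblocks",box([.48,-.22,.03],[.62,-.12,.044]))
rect("roller",box([.55,-.4,.008],[.63,-.27,.05]))
rect("roller top",box([.55,-.4,.027],[.63,-.27,.05]))
rect("stand top",box([.42,-.37,.040],[.54,-.27,.050]))
rect("wedge top",box([.42,-.37,.084],[.54,-.27,.1]))
rect("mallet top",box([.42,.28,.082],[.5,.35,.1]))
rect("mallet low",box([.42,.28,.012],[.5,.35,.033]))
```

```text
vice all s 2079 [ 0.5531 -0.1507] [0.0721 0.1722] 11.5 z [0.0084 0.0145 0.0729]
vice all t 1459 [ 0.5534 -0.151 ] [0.0739 0.1715] 11.5 z [0.0073 0.0114 0.0727]
base top s 1034 [ 0.5531 -0.1507] [0.0721 0.1722] 11.5 z [0.0077 0.0099 0.0123]
base top t 946 [ 0.5534 -0.151 ] [0.0739 0.1715] 11.5 z [0.007  0.0099 0.0131]
abut/jaw top s 161 [ 0.5421 -0.0996] [0.0315 0.0466] 14.4 z [0.069  0.0735 0.0753]
abut/jaw top t 124 [ 0.543  -0.0992] [0.0314 0.0467] 12.3 z [0.0698 0.0732 0.0769]
endstop top s 128 [ 0.5664 -0.2194] [0.0349 0.0175] 8.2 z [0.0565 0.0612 0.0632]
endstop top t 73 [ 0.567 -0.219] [0.0334 0.0164] 10.8 z [0.0571 0.0608 0.065 ]
vblocks s 132 [ 0.5562 -0.1667] [0.0445 0.0971] 11.7 z [0.0309 0.0366 0.0417]
vblocks t 95 [ 0.5577 -0.173 ] [0.0464 0.0828] 11.8 z [0.0313 0.0368 0.0411]
roller s 727 [ 0.5915 -0.333 ] [0.0317 0.0879] 17.5 z [0.0159 0.029  0.0333]
roller t 297 [ 0.5917 -0.3332] [0.0302 0.0857] 18.3 z [0.0194 0.0284 0.034 ]
roller top s 455 [ 0.5914 -0.3334] [0.0258 0.0704] 17.9 z [0.0275 0.0311 0.0335]
roller top t 182 [ 0.5918 -0.3331] [0.0263 0.0691] 18.3 z [0.0274 0.0303 0.0345]
stand top s 424 [ 0.4778 -0.3185] [0.0406 0.0584] 83.0 z [0.0415 0.0454 0.0473]
stand top t 175 [ 0.4776 -0.3186] [0.0399 0.0579] 83.5 z [0.041  0.0446 0.0478]
wedge top s 205 [ 0.4777 -0.3191] [0.0261 0.0274] 85.1 z [0.0859 0.0899 0.0923]
wedge top t 100 [ 0.4775 -0.3184] [0.0255 0.0266] 83.8 z [0.0858 0.0896 0.0931]
mallet top s 25 [0.4525 0.3213] [0.0181 0.0193] 85.1 z [0.0836 0.087  0.089 ]
mallet top t 54 [0.453  0.3215] [0.0192 0.0211] 0.3 z [0.0837 0.0869 0.0898]
mallet low s 90 [0.4527 0.3183] [0.0343 0.0374] 87.4 z [0.0135 0.0253 0.0312]
mallet low t 99 [0.4532 0.3175] [0.0392 0.0326] 6.2 z [0.0153 0.0281 0.0322]
```

```bash
cat >> h.py <<'E'
from scipy.spatial.transform import Rotation as Ro
VC=np.array([.5533,-.1508,0]); VY=101.5
def Rt(phi,axis_deg=0,tilt=0):
    p=np.radians(phi); y=np.array([np.cos(p),np.sin(p),0]); z=np.array([0,0,-1.]); x=np.cross(y,z)
    a=np.radians(axis_deg)
    return Ro.from_rotvec(np.radians(tilt)*np.array([np.cos(a),np.sin(a),0]))*Ro.from_matrix(np.c_[x,y,z])
def vice(p): return VC+Ro.from_euler('z',VY,degrees=True).apply(p)
def cur():
    s=state(); w,x,y,z=s["tool_rot"]; return np.array(s["tcp_pos"]),Ro.from_quat([x,y,z,w]),s
def go(pos,R):
    p,r,s=cur()
    print("turn",(R*r.inv()).as_rotvec(degrees=True).round(1),"shift",(np.asarray(pos)-p).round(4))
E
python3 - <<'E'
from h import *
R=Rt(18,108,6); c=np.array([.594,-.3408,.016]); z=R.as_matrix()[:,2]
print(z); go(c-.12*z,R); go(c+.009*z,R); go(c,Rt(18))
E
```

```text
[-0.09941248 -0.03230107 -0.9945219 ]
turn [ 3.   5.9 90.2] shift [ 0.4383  0.1864 -0.0825]
turn [ 3.   5.9 90.2] shift [ 0.4255  0.1822 -0.2108]
turn [-0.1 -0.1 90.3] shift [ 0.4264  0.1825 -0.2019]
```

Call:
play_rows(
  rows=[3,5.9,90.2,0.438,0.186,-0.05,0.46,3,5.9,90.2,0.438,0.186,-0.05,0.46,3,5.9,90.2,0.438,0.186,-0.05,0.46,3,5.9,90.2,0.438,0.186,-0.05,0.46,3,5.9,90.2,0.438,0.186,-0.05,0.46,3,5.9,90.2,0.438,0.186,-0.05,0.46,3,5.9,90.2,0.438,0.186,-0.05,0.46,3,5.9,90.2,0.438,0.186,-0.05,0.46,3,5.9,90.2,0.438,0.186,-0.05,0.46,3,5.9,90.2,0.438,0.186,-0.05,0.46,3,5.9,90.2,0.438,0.186,-0.05,0.46,3,5.9,90.2,0.438,0.186,-0.05,0.46,3,5.9,90.2,0.438,0.186,-0.05,0.46,3,5.9,90.2,0.438,0.186,-0.0825,0.46,3,5.9,90.2,0.438,0.186,-0.0825,0.46,3,5.9,90.2,0.438,0.186,-0.0825,0.46,3,5.9,90.2,0.438,0.186,-0.0825,0.46,3,5.9,90.2,0.438,0.186,-0.0825,0.46],
  squeeze=25,
)

```text
clock: 1.6
tcp_pos: [0.6058, -0.3386, 0.1376]
tool_rot: [-0.03, 0.587, 0.808, -0.042]
wrist_force: [-0.3, -0.5, -0.0]
opening: 0.545
finger_force: 0.0
```

Run:
```python
from h import *
R=Rt(18,108,6); c=np.array([.594,-.3408,.016]); z=R.as_matrix()[:,2]
go(c-.12*z,R); go(c+.009*z,R)
s=snapshot("side"); save("s1",s["frame"]); print(cur()[2]["opening"])
```

```text
turn [0.1 0.1 0. ] shift [ 0.0001  0.0017 -0.0022]
turn [0.1 0.1 0. ] shift [-0.0127 -0.0025 -0.1305]
0.5395950199641396
```

View pics/s1.png

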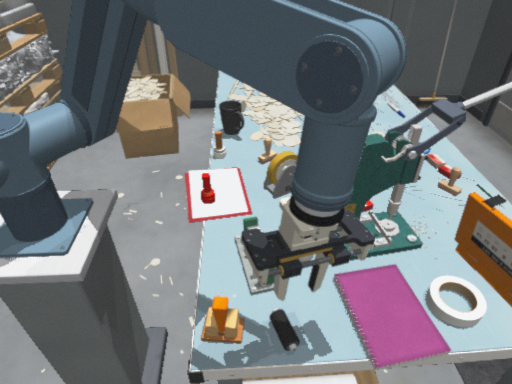

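The long body axis lies along the closing direction, as assumed, and the fingers straddle the roller at (285,330). I'll descend along the tool axis.

Call:
play_rows(
  rows=[0,0,0,-0.002,0,-0.02,0.46,0,0,0,-0.004,-0.001,-0.04,0.46,0,0,0,-0.006,-0.001,-0.06,0.46,0,0,0,-0.008,-0.002,-0.08,0.46,0,0,0,-0.01,-0.002,-0.1,0.46,0,0,0,-0.0115,-0.0025,-0.115,0.46,0,0,0,-0.0125,-0.0025,-0.125,0.46,0,0,0,-0.0125,-0.0025,-0.129,0.46,0,0,0,-0.0125,-0.0025,-0.129,0.46,0,0,0,-0.0125,-0.0025,-0.129,0.46],
)

```text
clock: 2.48
tcp_pos: [0.5939, -0.3409, 0.0083]
tool_rot: [-0.03, 0.587, 0.808, -0.042]
wrist_force: [0.2, 0.1, -0.6]
opening: 0.538
finger_force: 0.0
```

Run:
```python
from h import *
R=Rt(18,108,6); c=np.array([.594,-.3408,.016]); z=R.as_matrix()[:,2]
go(c+.009*z,R); print(cur()[2]["wrist_force"])
```

```text
turn [ 0.1  0.1 -0. ] shift [-0.0008 -0.0002 -0.0013]
[ 0.17104501  0.08635811 -0.59171652]
```

Good. I'll close and lift.

Call:
play_rows(
  rows=[0,0,0,-0.0008,0,-0.001,0.9,0,0,0,-0.0008,0,-0.001,0.9,0,0,0,-0.0008,0,-0.001,0.9,0,0,0,-0.0008,0,-0.001,0.9,0,0,0,-0.0008,0,-0.001,0.9,0,0,0,-0.0008,0,-0.001,0.9,0,0,0,-0.0008,0,0.01,0.9,0,0,0,-0.0008,0,0.03,0.9,0,0,0,-0.0008,0,0.06,0.9,0,0,0,-0.0008,0,0.09,0.9,0,0,0,-0.0008,0,0.12,0.9,0,0,0,-0.0008,0,0.14,0.9,0,0,0,-0.0008,0,0.14,0.9],
  squeeze=25,
)

```text
clock: 3.57
tcp_pos: [0.5946, -0.3419, 0.1532]
tool_rot: [-0.026, 0.587, 0.808, -0.042]
wrist_force: [1.0, -0.4, -2.6]
opening: 0.337
finger_force: 25.0
```

Run:
```python
from h import *
p,r,s=cur(); z0=r.as_matrix()[:,2]; print(s["opening"]*93,s["finger_force"])
R=Rt(11.5,101.5,-20); z=R.as_matrix()[:,2]; print(z)
g=vice([-.0245,0,.045]); print(g)
go(g+.009*z+[0,0,.10],R); go(g+.009*z,R)
# see roller in hand
sn=snapshot("side"); P=cloud(sn); f=sn["frame"].astype(int)
m=(f.max(-1)<60)&np.all(np.abs(P-(p+np.array([0,0,.005])))<[.06,.07,.03],-1)
Q=P[m]; c,wh,an=cv2.minAreaRect(Q[:,:2].astype(np.float32)); print(m.sum(),np.round(c,4),np.round(wh,4),an,np.percentile(Q[:,2],[2,50,98]).round(4))
b=m&(np.arange(512)[None]>=0); d=Q@np.array([-.309,.951,0]); lo,hi=Q[d<np.percentile(d,15)],Q[d>np.percentile(d,85)]
print("tilt z ends",np.percentile(lo[:,2],95),np.percentile(hi[:,2],95)); save("dbg",(sn["frame"]*(m[...,None]+0.3)/1.3).astype(np.uint8))
```

```text
31.32481520263136 24.999166131019592
[ 0.33515399  0.06818785 -0.93969262]
[ 0.55818451 -0.17480816  0.045     ]
turn [  7.  -24.7  -6.3] shift [-0.0334  0.1677 -0.0166]
turn [  7.  -24.7  -6.3] shift [-0.0334  0.1677 -0.1166]
424 [ 0.5954 -0.3367] [0.0347 0.067 ] 18.710227966308594 [0.1627 0.1762 0.184 ]
tilt z ends 0.1772063656606113 0.17989222640612954
```

Call:
play_rows(
  rows=[7,-24.7,-6.3,-0.0334,0.03,-0.01,0.9,7,-24.7,-6.3,-0.0334,0.06,-0.01,0.9,7,-24.7,-6.3,-0.0334,0.09,-0.01,0.9,7,-24.7,-6.3,-0.0334,0.12,-0.01,0.9,7,-24.7,-6.3,-0.0334,0.145,-0.01,0.9,7,-24.7,-6.3,-0.0334,0.16,-0.013,0.9,7,-24.7,-6.3,-0.0334,0.1677,-0.0166,0.9,7,-24.7,-6.3,-0.0334,0.1677,-0.0166,0.9,7,-24.7,-6.3,-0.0334,0.1677,-0.0166,0.9,7,-24.7,-6.3,-0.0334,0.1677,-0.0166,0.9],
)

```text
clock: 4.45
tcp_pos: [0.5602, -0.1738, 0.1306]
tool_rot: [0.106, 0.622, 0.764, 0.135]
wrist_force: [1.0, -1.2, -1.6]
opening: 0.34
finger_force: 25.0
```

Run:
```python
from h import *
p,r,s=cur(); print(p, s["wrist_force"])
R=Rt(11.5,101.5,-20); z=R.as_matrix()[:,2]; g=vice([-.0245,0,.045])
go(g+.009*z+[0,0,.10],R); go(g+.009*z,R)
sn=snapshot("side"); b=snapshot("top")
for n,q in (("side",sn),("top",b)):
    P=cloud(q); f=q["frame"].astype(int)
    V=Ro.from_euler('z',-VY,degrees=True).apply((P-VC).reshape(-1,3)).reshape(P.shape)
    m=(f.max(-1)<70)&np.all(np.abs(V-[-.0165,0,.145])<[.055,.03,.03],-1); Q=V[m]
    if len(Q)>10: print(n,m.sum(),np.percentile(Q,[1,50,99],axis=0).round(4))
    bb=np.all(np.abs(V-[-.0165,0,.14])<[.055,.016,.022],-1); Q=V[bb]
    if len(Q)>10: print(n,"all",bb.sum(),np.percentile(Q,[1,99],axis=0).round(4))
save("s2",cv2.resize(sn["frame"][120:300,190:350],(640,720))[:600])
```

```text
[ 0.56015586 -0.17383346  0.13055004] [ 0.95472698 -1.16049692 -1.56521207]
turn [-0.3 -0.4 -0.2] shift [ 0.001  -0.0004  0.006 ]
turn [-0.3 -0.4 -0.2] shift [ 0.001  -0.0004 -0.094 ]
side 422 [[-0.0529 -0.0129  0.1326]
 [-0.0294  0.0057  0.1522]
 [ 0.0131  0.022   0.1636]]
side all 480 [[-0.06   -0.0147  0.1279]
 [ 0.0167  0.0159  0.159 ]]
top 109 [[-0.021  -0.0127  0.1398]
 [ 0.007   0.0031  0.1521]
 [ 0.0176  0.0254  0.1599]]
top all 127 [[-0.0035 -0.0146  0.1326]
 [ 0.0253  0.0157  0.1581]]
```

View pics/s2.png

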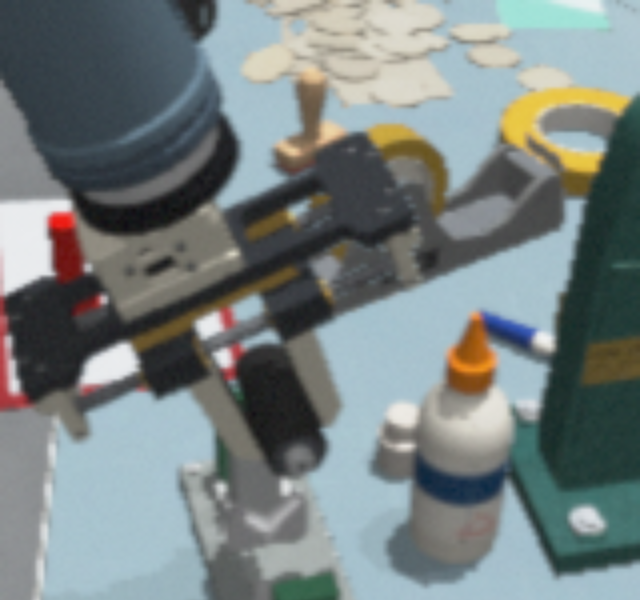

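The roller is held level over the cradle; its near end is at about (300,455) in the crop, above the V-blocks, and the body is well clear of the bottle. I'll lower it.

Call:
play_rows(
  rows=[-0.3,-0.4,-0.2,0.001,0,-0.015,0.9,-0.3,-0.4,-0.2,0.001,0,-0.03,0.9,-0.3,-0.4,-0.2,0.001,0,-0.045,0.9,-0.3,-0.4,-0.2,0.001,0,-0.06,0.9,-0.3,-0.4,-0.2,0.001,0,-0.07,0.9,-0.3,-0.4,-0.2,0.001,0,-0.078,0.9,-0.3,-0.4,-0.2,0.001,0,-0.084,0.9,-0.3,-0.4,-0.2,0.001,0,-0.087,0.9,-0.3,-0.4,-0.2,0.001,0,-0.087,0.9],
)

```text
clock: 5.3
tcp_pos: [0.56, -0.1727, 0.0431]
tool_rot: [0.109, 0.623, 0.763, 0.135]
wrist_force: [0.9, -0.3, -2.8]
opening: 0.338
finger_force: 25.0
```

Call:
play_rows(
  rows=[0,0,0,0,0,-0.002,0.9,0,0,0,0,0,-0.003,0.9,0,0,0,0,0,-0.004,0.9,0,0,0,0,0,-0.004,0.9],
)

```text
clock: 5.63
tcp_pos: [0.5601, -0.1727, 0.0398]
tool_rot: [0.11, 0.623, 0.763, 0.135]
wrist_force: [-0.0, 0.2, -2.1]
opening: 0.336
finger_force: 25.0
```

Call:
play_rows(
  rows=[0,0,0,0,0,-0.001,0.9,0,0,0,0,0,-0.002,0.9,0,0,0,0,0,-0.003,0.9,0,0,0,0,0,-0.003,0.9,0,0,0,0,0,-0.003,0.9],
)

```text
clock: 6.05
tcp_pos: [0.5601, -0.1727, 0.0366]
tool_rot: [0.11, 0.623, 0.763, 0.135]
wrist_force: [0.1, -0.3, -2.5]
opening: 0.338
finger_force: 25.0
```

Run:
```python
from h import *
p,r,s=cur(); print(p, s["wrist_force"],r.as_matrix()[:,2])
R=Rt(11.5,101.5,-20); z=R.as_matrix()[:,2]; g=vice([-.0245,0,.045])
go(g+.009*z,R)
for n in ("side","top"):
    q=snapshot(n); P=cloud(q); f=q["frame"].astype(int)
    V=Ro.from_euler('z',-VY,degrees=True).apply((P-VC).reshape(-1,3)).reshape(P.shape)
    m=(f.max(-1)<70)&np.all(np.abs(V-[-.0165,0,.05])<[.06,.025,.025],-1); Q=V[m]
    if len(Q)>10: print(n,m.sum(),np.percentile(Q,[1,50,99],axis=0).round(4))
```

```text
[ 0.56014283 -0.17268775  0.03662525] [ 0.10946156 -0.25954494 -2.45962228] [ 0.33574988  0.06893043 -0.93942568]
turn [-0.  0. -0.] shift [ 0.0011 -0.0015 -0.0001]
side 366 [[-0.076  -0.0139  0.0299]
 [-0.0278  0.0058  0.0582]
 [ 0.0135  0.0222  0.0634]]
top 93 [[-0.0178 -0.0185  0.0334]
 [ 0.0098  0.0011  0.0573]
 [ 0.0188  0.0217  0.0653]]
```

Call:
play_rows(
  rows=[0,0,0,0,0,-0.0008,0.9,0,0,0,0,0,-0.0015,0.9,0,0,0,0,0,-0.002,0.9,0,0,0,0,0,-0.002,0.9],
)

```text
clock: 6.48
tcp_pos: [0.5604, -0.1727, 0.0362]
tool_rot: [0.111, 0.623, 0.763, 0.135]
wrist_force: [-6.3, 1.0, 12.6]
opening: 0.334
finger_force: 25.0
```

Call:
play_rows(
  rows=[0,0,0,0,0,-0.0008,0.9,0,0,0,0,0,-0.0015,0.9,0,0,0,0,0,-0.0015,0.9],
)

```text
clock: 6.73
tcp_pos: [0.5605, -0.1728, 0.0361]
tool_rot: [0.111, 0.622, 0.763, 0.135]
wrist_force: [-14.3, 2.6, 26.3]
opening: 0.337
finger_force: 25.0
```

The roller is seated. I'll ease off, open and retract along the tool axis.

Call:
play_rows(
  rows=[0,0,0,0,0,0.002,0.9,0,0,0,0,0,0.0025,0.43,0,0,0,0,0,0.0025,0.43,0,0,0,0,0,0.0025,0.43,0,0,0,0,0,0.0025,0.43,0,0,0,-0.003,-0.0006,0.01,0.43,0,0,0,-0.007,-0.0015,0.02,0.43,0,0,0,-0.014,-0.003,0.04,0.43,0,0,0,-0.025,-0.005,0.07,0.43,0,0,0,-0.036,-0.007,0.1,0.43,0,0,0,-0.045,-0.01,0.13,0.43,0,0,0,-0.06,-0.02,0.13,0.43,0,0,0,-0.085,-0.05,0.13,0.43,0,0,0,-0.085,-0.08,0.13,0.43,0,0,0,-0.085,-0.11,0.13,0.43,0,0,0,-0.085,-0.11,0.13,0.43],
)

```text
clock: 8.07
tcp_pos: [0.4749, -0.2887, 0.1648]
tool_rot: [0.113, 0.624, 0.762, 0.133]
wrist_force: [-0.1, -0.5, -0.5]
opening: 0.57
finger_force: 0.0
```

Run:
```python
from h import *
p,r,s=cur(); print(p, s["wrist_force"], s["opening"])
for n in ("side","top"):
    q=snapshot(n); P=cloud(q); f=q["frame"].astype(int)
    V=Ro.from_euler('z',-VY,degrees=True).apply((P-VC).reshape(-1,3)).reshape(P.shape)
    m=(f.max(-1)<70)&np.all(np.abs(V-[-.0165,0,.05])<[.06,.025,.025],-1); Q=V[m]
    if len(Q)>10: print(n,m.sum(),np.percentile(Q,[1,50,99],axis=0).round(4))
    for ix in np.arange(-.055,.025,.01):
        k=m&(abs(V[...,0]-ix)<.004); print(round(ix,3),k.sum(),V[k].max(0).round(4) if k.any() else "",end=" ; ")
    print(); save("rl_"+n,q["frame"])
R=Rt(83.5); w=np.array([.4776,-.3188,.058])
go(w+[0,0,.1],R); go(w,R)
a=cv2.imread("pics/rl_top.png")[160:235,260:360]; b=cv2.imread("pics/rl_side.png")[200:300,200:333]
cv2.imwrite("pics/rl.png",np.hstack([cv2.resize(a,(400,300)),cv2.resize(b,(400,300))]))
```

```text
[ 0.47493183 -0.28874943  0.16480099] [-0.10892349 -0.54203115 -0.50448821] 0.569796285065844
side 352 [[-0.0757 -0.0124  0.0427]
 [-0.0212  0.0043  0.0586]
 [ 0.0172  0.0167  0.0621]]
-0.055 8 [-0.051   0.0147  0.0609] ; -0.045 45 [-0.0411  0.0165  0.0625] ; -0.035 40 [-0.0312  0.0161  0.0621] ; -0.025 35 [-0.0211  0.0163  0.062 ] ; -0.015 41 [-0.0113  0.0164  0.0625] ; -0.005 38 [-0.0012  0.0165  0.0622] ; 0.005 37 [0.0089 0.0156 0.0619] ; 0.015 27 [0.0184 0.0167 0.062 ] ; 
top 276 [[-0.0626 -0.0137  0.0331]
 [-0.0164  0.0013  0.0579]
 [ 0.0185  0.0157  0.0641]]
-0.055 1 [-0.0518  0.0112  0.0545] ; -0.045 27 [-0.0417  0.0156  0.0641] ; -0.035 31 [-0.0314  0.0154  0.0652] ; -0.025 28 [-0.0214  0.0143  0.0631] ; -0.015 31 [-0.0112  0.0154  0.0639] ; -0.005 32 [-0.0011  0.0153  0.0629] ; 0.005 30 [0.0089 0.0141 0.0626] ; 0.015 37 [0.0188 0.0162 0.0642] ; 
turn [-15.8  14.5  71.3] shift [ 0.0032 -0.0351 -0.0056]
turn [-15.8  14.5  71.3] shift [ 0.0032 -0.0351 -0.1056]
```

View pics/rl.png

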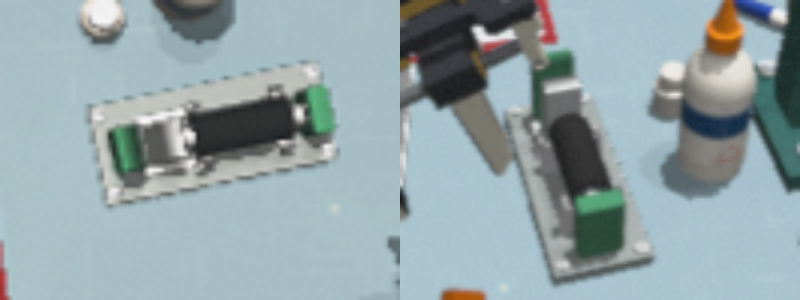

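The roller lies level in both V-blocks between stop and jaw (top view about (240,125) in the crop). Next is the wedge.

Call:
play_rows(
  rows=[-15.8,14.5,71.3,0.003,-0.03,-0.002,0.43,-15.8,14.5,71.3,0.003,-0.03,-0.002,0.43,-15.8,14.5,71.3,0.003,-0.03,-0.002,0.43,-15.8,14.5,71.3,0.003,-0.03,-0.002,0.43,-15.8,14.5,71.3,0.003,-0.03,-0.002,0.43,-15.8,14.5,71.3,0.003,-0.03,-0.002,0.43,-15.8,14.5,71.3,0.003,-0.03,-0.002,0.43,-15.8,14.5,71.3,0.003,-0.035,-0.006,0.43,-15.8,14.5,71.3,0.003,-0.035,-0.006,0.43,-15.8,14.5,71.3,0.003,-0.035,-0.006,0.43,-15.8,14.5,71.3,0.003,-0.035,-0.006,0.43,-15.8,14.5,71.3,0.003,-0.035,-0.006,0.43,-15.8,14.5,71.3,0.003,-0.035,-0.006,0.43,-15.8,14.5,71.3,0.003,-0.035,-0.006,0.43],
)

```text
clock: 9.33
tcp_pos: [0.4778, -0.3168, 0.1572]
tool_rot: [-0.001, 0.056, 0.998, -0.0]
wrist_force: [-0.6, -1.8, 0.8]
opening: 0.568
finger_force: 0.0
```

Run:
```python
from h import *
p,r,s=cur(); print(p,s["opening"])
R=Rt(83.5); w=np.array([.4776,-.3188,.058])
go(w+[0,0,.1],R); go(w,R)
```

```text
[ 0.47784296 -0.31680671  0.15723857] 0.5678009367797286
turn [ 0.  -0.1 -0. ] shift [-0.0002 -0.002   0.0008]
turn [ 0.  -0.1 -0. ] shift [-0.0002 -0.002  -0.0992]
```

Call:
play_rows(
  rows=[0,0,0,0,-0.0015,-0.025,0.43,0,0,0,0,-0.0015,-0.05,0.43,0,0,0,0,-0.0015,-0.07,0.43,0,0,0,0,-0.0015,-0.085,0.43,0,0,0,0,-0.0015,-0.095,0.43,0,0,0,0,-0.0015,-0.0995,0.43,0,0,0,0,-0.0015,-0.0995,0.43,0,0,0,0,-0.0015,-0.0995,0.43],
)

```text
clock: 10.0
tcp_pos: [0.4782, -0.3195, 0.0582]
tool_rot: [-0.0, 0.056, 0.998, -0.001]
wrist_force: [-0.3, -0.5, -1.3]
opening: 0.564
finger_force: 0.0
```

Call:
play_rows(
  rows=[0,0,0,0,0,0,0.95,0,0,0,0,0,0,0.95,0,0,0,0,0,0,0.95,0,0,0,0,0,0,0.95,0,0,0,0,0,0,0.95,0,0,0,0,0,0,0.95],
  squeeze=20,
)

```text
clock: 10.5
tcp_pos: [0.4782, -0.3192, 0.058]
tool_rot: [-0.0, 0.056, 0.998, -0.0]
wrist_force: [0.2, -0.1, 2.8]
opening: 0.28
finger_force: 20.0
```

Call:
play_rows(
  rows=[0,0,0,0,0,0.01,0.95,0,0,0,0,0,0.025,0.95,0,0,0,0,0,0.05,0.95,0,0,0,0,0,0.08,0.95,0,0,0,0,0,0.11,0.95,0,0,0,0,0,0.13,0.95,0,0,0,0,0,0.13,0.95],
)

```text
clock: 11.08
tcp_pos: [0.48, -0.321, 0.1933]
tool_rot: [0.003, 0.056, 0.998, -0.003]
wrist_force: [1.2, -1.2, -0.2]
opening: 0.278
finger_force: 20.0
```

Run:
```python
from h import *
p,r,s=cur(); print(p,s["opening"])
R=Rt(11.5); w=vice([.0515,0,.037+.048])
go(w+[0,0,.08],R)
```

```text
[ 0.47998755 -0.32100469  0.19325576] 0.2781905559537382
turn [  0.5  -0.  -72.1] shift [ 0.063   0.2207 -0.0283]
```

Call:
play_rows(
  rows=[0,0,-72,0.02,0.03,0,0.95,0,0,-72,0.03,0.06,0,0.95,0,0,-72,0.04,0.09,0,0.95,0,0,-72,0.05,0.12,0,0.95,0,0,-72,0.055,0.15,0,0.95,0,0,-72,0.06,0.17,0,0.95,0,0,-72,0.065,0.19,0,0.95,0,0,-72,0.065,0.2,0,0.95,0,0,-72,0.065,0.21,0,0.95,0,0,-72,0.065,0.219,-0.01,0.95,0,0,-72,0.065,0.219,-0.023,0.95,0,0,-72,0.065,0.219,-0.023,0.95,0,0,-72,0.065,0.219,-0.023,0.95,0,0,-72,0.065,0.219,-0.023,0.95,0,0,-72,0.065,0.219,-0.023,0.95,0,0,-72,0.065,0.219,-0.023,0.95],
)

```text
clock: 12.42
tcp_pos: [0.5433, -0.1006, 0.1651]
tool_rot: [-0.0, 0.632, 0.775, 0.0]
wrist_force: [0.3, -0.3, -0.9]
opening: 0.277
finger_force: 20.0
```

Run:
```python
from h import *
p,r,s=cur(); print(p,s["opening"])
w=vice([.0515,0,.037+.048]); go(w+[0,0,.08],Rt(11.5))
for n in ("side","top"):
    q=snapshot(n); P=cloud(q)
    h=cv2.cvtColor(q["frame"],cv2.COLOR_RGB2HSV)
    V=Ro.from_euler('z',-VY,degrees=True).apply((P-VC).reshape(-1,3)).reshape(P.shape)
    m=(h[...,0]<18)&(h[...,1]>140)&np.all(np.abs(V-[.0515,0,.15])<[.04,.04,.06],-1)
    Q=V[m]; print(n,len(Q))
    if len(Q)>5:
        print(np.percentile(Q,[1,50,99],axis=0).round(4))
        for z in np.arange(.115,.2,.01):
            k=Q[abs(Q[:,2]-z)<.005]
            if len(k)>2: print(round(z,3),len(k),np.percentile(k,[3,97],axis=0)[:,:2].round(4).tolist())
    if n=="side": save("s4",cv2.resize(q["frame"][170:290,190:350],(800,600)))
```

```text
[ 0.54332973 -0.10058005  0.16510819] 0.2768489939356516
turn [-0.   0.  -0.1] shift [-0.0003  0.0002 -0.0001]
side 355
[[ 0.0385 -0.0128  0.1223]
 [ 0.0437 -0.      0.1722]
 [ 0.0595  0.0117  0.1988]]
0.125 28 [[0.0462, -0.0093], [0.049, 0.0088]]
0.135 29 [[0.0446, -0.0113], [0.0479, 0.0096]]
0.145 36 [[0.0435, -0.0111], [0.0463, 0.0115]]
0.155 40 [[0.0426, -0.0109], [0.0456, 0.0127]]
0.165 36 [[0.0407, -0.0106], [0.045, 0.0116]]
0.175 41 [[0.0397, -0.0128], [0.0433, 0.0116]]
0.185 42 [[0.0393, -0.0123], [0.0418, 0.0114]]
0.195 101 [[0.0384, -0.0124], [0.0596, 0.0106]]
top 0
```

View pics/s4.png

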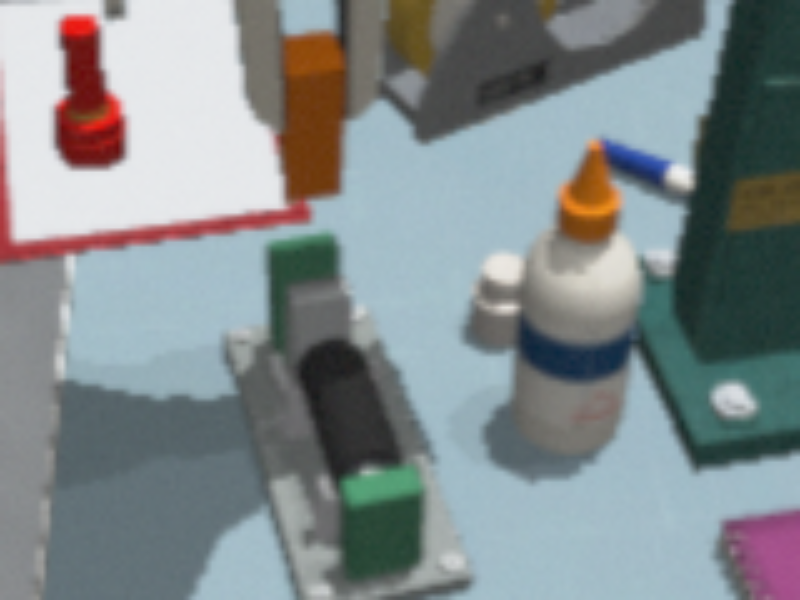

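The wedge hangs upright above the slot (crop about (313,120)), with its foot around 12 cm. I'll lower it, shifted 1 mm toward the jaw.

Call:
play_rows(
  rows=[0,0,0,0,-0.001,-0.015,0.95,0,0,0,0,-0.001,-0.03,0.95,0,0,0,0,-0.001,-0.04,0.95,0,0,0,0,-0.001,-0.05,0.95,0,0,0,0,-0.001,-0.058,0.95,0,0,0,0,-0.001,-0.064,0.95,0,0,0,0,-0.001,-0.069,0.95,0,0,0,0,-0.001,-0.073,0.95,0,0,0,0,-0.001,-0.075,0.95,0,0,0,0,-0.001,-0.076,0.95,0,0,0,0,-0.001,-0.076,0.95],
)

```text
clock: 13.43
tcp_pos: [0.5429, -0.1009, 0.0885]
tool_rot: [-0.001, 0.632, 0.775, 0.0]
wrist_force: [-1.3, 2.4, -1.2]
opening: 0.279
finger_force: 20.0
```

Call:
play_rows(
  rows=[0,0,0,0,0,-0.001,0.95,0,0,0,0,0,-0.002,0.95,0,0,0,0,0,-0.002,0.95,0,0,0,0,0,-0.002,0.95],
)

```text
clock: 13.77
tcp_pos: [0.5432, -0.1011, 0.0867]
tool_rot: [-0.001, 0.632, 0.775, 0.0]
wrist_force: [-0.2, 1.6, -0.5]
opening: 0.278
finger_force: 20.0
```

Run:
```python
from h import *
p,r,s=cur(); print(p,s["wrist_force"],s["torque"])
```

```text
[ 0.54317005 -0.10110413  0.08667372] [-0.20919144  1.56407563 -0.4654979 ] [ 0.35970659 -0.09066881  0.00340781]
```

Light contact with the slot faces. I'll release and rise straight up.

Call:
play_rows(
  rows=[0,0,0,0,0,0,0.45,0,0,0,0,0,0,0.45,0,0,0,0,0,0,0.45,0,0,0,0,0,0,0.45,0,0,0,0,0,0.01,0.45,0,0,0,0,0,0.03,0.45,0,0,0,0,0,0.06,0.45,0,0,0,0,0,0.1,0.45,0,0,0,-0.02,0.02,0.1,0.45,0,0,0,-0.05,0.06,0.1,0.45,0,0,0,-0.07,0.1,0.1,0.45,0,0,0,-0.08,0.14,0.1,0.45,0,0,0,-0.09,0.18,0.1,0.45,0,0,0,-0.09,0.18,0.1,0.45],
)

```text
clock: 14.93
tcp_pos: [0.4507, 0.0833, 0.1876]
tool_rot: [-0.001, 0.631, 0.776, 0.001]
wrist_force: [-1.0, 0.4, -0.2]
opening: 0.551
finger_force: 0.0
```

Run:
```python
from h import *
p,r,s=cur(); print(p,s["opening"])
for n in ("side","top"):
    q=snapshot(n); P=cloud(q); h=cv2.cvtColor(q["frame"],cv2.COLOR_RGB2HSV)
    V=Ro.from_euler('z',-VY,degrees=True).apply((P-VC).reshape(-1,3)).reshape(P.shape)
    m=(h[...,0]<18)&(h[...,1]>140)&np.all(np.abs(V-[.0515,0,.1])<[.04,.04,.05],-1)
    Q=V[m]; print(n,len(Q))
    if len(Q)>5:
        print(np.percentile(Q,[1,50,99],axis=0).round(4)); T=Q[Q[:,2]>.108]; print(len(T),T.min(0),T.max(0),T.mean(0))
    m=np.all((P>[.42,.28,.082])&(P<[.5,.36,.1]),-1); print("mallet",P[m].mean(0) if m.any() else "")
    save("w_"+n,q["frame"])
go([.453,.3195,.15],Rt(11.5)); go([.453,.3195,.032],Rt(11.5))
```

```text
[0.45065629 0.0832662  0.18758728] 0.5512362584879736
side 225
[[ 0.0393 -0.0122  0.0754]
 [ 0.0432  0.0015  0.1087]
 [ 0.0619  0.0134  0.1194]]
114 [ 0.03746266 -0.01251047  0.10851818] [0.06410541 0.01353716 0.12004983] [0.04792703 0.00112536 0.11602235]
mallet [0.45194972 0.31901599 0.08635335]
top 50
[[ 0.0408 -0.0117  0.062 ]
 [ 0.0512 -0.0012  0.1168]
 [ 0.0648  0.0125  0.1198]]
40 [ 0.04057364 -0.01181606  0.11246563] [0.06487238 0.01215823 0.12013934] [ 0.05152919 -0.000897    0.11701915]
mallet [0.45239389 0.32079037 0.08708482]
turn [-0.1  0.  -0.3] shift [ 0.0006  0.2388 -0.0375]
turn [-0.1  0.  -0.3] shift [ 0.0006  0.2388 -0.1555]
```

The wedge stands loose in the slot, head at about 117 mm and centred at x = 51.5 mm. On to the mallet.

Call:
play_rows(
  rows=[0,0,0,0.0005,0.03,0,0.45,0,0,0,0.0005,0.065,0,0.45,0,0,0,0.0005,0.1,0,0.45,0,0,0,0.0005,0.14,0,0.45,0,0,0,0.0005,0.18,0,0.45,0,0,0,0.0005,0.21,0,0.45,0,0,0,0.0005,0.23,-0.01,0.45,0,0,0,0.0005,0.24,-0.03,0.45,0,0,0,0.0005,0.24,-0.0375,0.45,0,0,0,0.0005,0.24,-0.0375,0.45,0,0,0,0.0005,0.24,-0.0375,0.45],
)

```text
clock: 15.95
tcp_pos: [0.454, 0.3173, 0.1488]
tool_rot: [-0.001, 0.633, 0.774, -0.001]
wrist_force: [0.5, -0.6, -0.5]
opening: 0.553
finger_force: 0.0
```

Run:
```python
from h import *
p,r,s=cur(); print(p,s["opening"]); go([.453,.320,.032],Rt(11.5))
q=snapshot("side"); P=cloud(q)
for lo,hi in ((.035,.07),(.012,.03),(.084,.095)):
    m=np.all((P>[.42,.28,lo])&(P<[.5,.36,hi]),-1)&(P[...,2]<.095); Q=P[m]; print(len(Q),Q.min(0) if len(Q) else "",Q.max(0) if len(Q) else "")
save("m1",cv2.resize(q["frame"][80:200,150:310],(800,600)))
```

```text
[0.45404673 0.31730867 0.14881082] 0.5530252556853317
turn [ 0.  -0.1 -0. ] shift [-0.001   0.0027 -0.1168]
65 [0.4423992  0.3099946  0.03521758] [0.46383401 0.32229179 0.06926362]
72 [0.43445503 0.30007864 0.01261666] [0.4737899  0.33358755 0.02980681]
23 [0.44264642 0.30956387 0.08460558] [0.4622106  0.3313597  0.08866351]
```

View pics/m1.png

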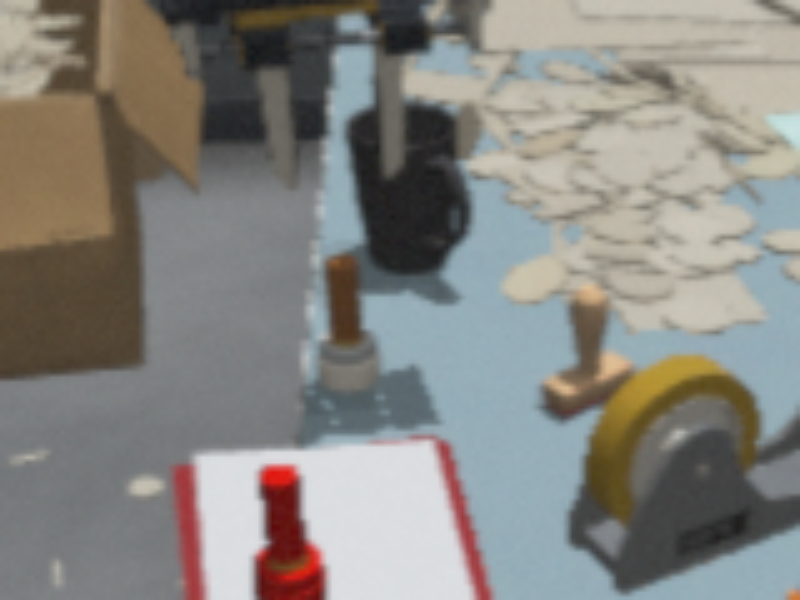

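The wooden-handled mallet is at crop (343,320), directly under the fingers. Descend and grip.

Call:
play_rows(
  rows=[0,0,0,-0.001,0.003,-0.02,0.45,0,0,0,-0.001,0.003,-0.045,0.45,0,0,0,-0.001,0.003,-0.07,0.45,0,0,0,-0.001,0.003,-0.09,0.45,0,0,0,-0.001,0.003,-0.105,0.45,0,0,0,-0.001,0.003,-0.113,0.45,0,0,0,-0.001,0.003,-0.117,0.45,0,0,0,-0.001,0.003,-0.117,0.45,0,0,0,-0.001,0.003,-0.117,0.45],
)

```text
clock: 16.75
tcp_pos: [0.4535, 0.3218, 0.0332]
tool_rot: [-0.0, 0.632, 0.775, 0.001]
wrist_force: [0.3, 0.8, -0.2]
opening: 0.549
finger_force: 0.0
```

Call:
play_rows(
  rows=[0,0,0,0,0,0,0.95,0,0,0,0,0,0,0.95,0,0,0,0,0,0,0.95,0,0,0,0,0,0,0.95,0,0,0,0,0,0,0.95,0,0,0,0,0,0,0.95,0,0,0,0,0,0,0.95],
  squeeze=45,
)

```text
clock: 17.33
tcp_pos: [0.4523, 0.3219, 0.0323]
tool_rot: [-0.001, 0.632, 0.775, 0.0]
wrist_force: [-0.9, 0.0, 4.2]
opening: 0.236
finger_force: 45.0
```

Call:
play_rows(
  rows=[0,0,0,0,0,0.01,0.95,0,0,0,0,0,0.03,0.95,0,0,0,0,0,0.06,0.95,0,0,0,0,0,0.1,0.95,0,0,0,0,0,0.14,0.95,0,0,0,0.005,-0.025,0.155,0.95,0,0,0,0.01,-0.06,0.155,0.95,0,0,0,0.02,-0.1,0.155,0.95,0,0,0,0.028,-0.14,0.155,0.95,0,0,0,0.036,-0.18,0.155,0.95,0,0,0,0.045,-0.22,0.155,0.95,0,0,0,0.054,-0.26,0.155,0.95,0,0,0,0.063,-0.3,0.155,0.95,0,0,0,0.072,-0.34,0.155,0.95,0,0,0,0.081,-0.37,0.155,0.95,0,0,0,0.087,-0.4,0.155,0.95,0,0,0,0.09,-0.415,0.15,0.95,0,0,0,0.0905,-0.422,0.14,0.95,0,0,0,0.0905,-0.422,0.14,0.95,0,0,0,0.0905,-0.422,0.14,0.95],
)

```text
clock: 19.0
tcp_pos: [0.5416, -0.0987, 0.1707]
tool_rot: [-0.003, 0.632, 0.775, -0.0]
wrist_force: [0.3, -0.3, -3.5]
opening: 0.239
finger_force: 45.0
```

Run:
```python
from h import *
p,r,s=cur(); print(p,s["opening"],s["wrist_force"],r.as_matrix()[:,2]); go(vice([.0515,0,.150]),Rt(11.5))
q=snapshot("side"); P=cloud(q)
V=Ro.from_euler('z',-VY,degrees=True).apply((P-VC).reshape(-1,3)).reshape(P.shape)
m=np.all(np.abs(V-[.0515,0,.15])<[.03,.026,.017],-1); Q=V[m]; print(len(Q),np.percentile(Q,[1,99],axis=0).round(4))
save("d1",cv2.resize(q["frame"][150:270,190:350],(800,600)))
```

```text
[ 0.54164316 -0.09871062  0.17068985] 0.23856290740974334 [ 0.28571309 -0.31998159 -3.5119812 ] [-0.00420582  0.0032521  -0.99998587]
turn [-0.2 -0.2 -0.1] shift [ 0.0014 -0.0016 -0.0207]
197 [[ 0.0333 -0.0159  0.1398]
 [ 0.0572  0.0219  0.1662]]
```

View pics/d1.png

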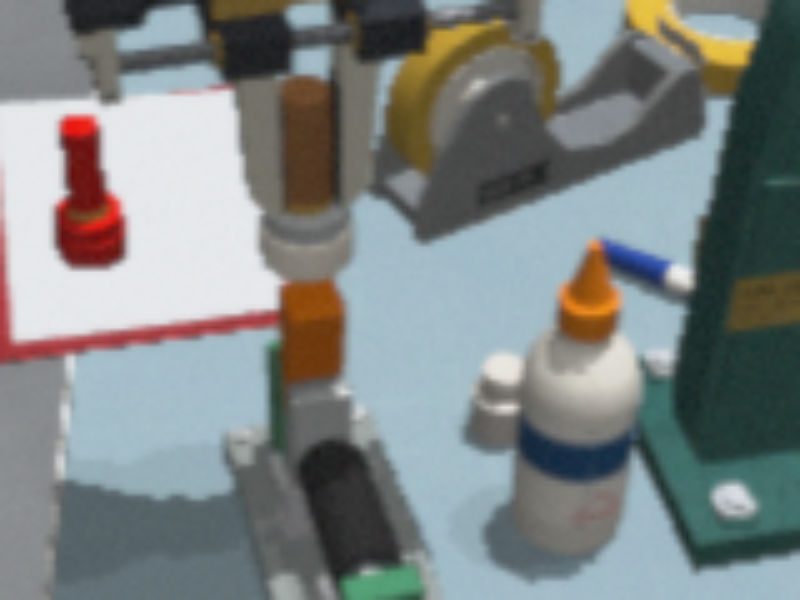

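The white face is centred over the wedge head (crop (313,265) above (313,330)). Driving down.

Call:
play_rows(
  rows=[0,0,0,0.0012,-0.0015,-0.01,0.95,0,0,0,0.0012,-0.0015,-0.016,0.95,0,0,0,0.0012,-0.0015,-0.02,0.95,0,0,0,0.0012,-0.0015,-0.022,0.95,0,0,0,0.0012,-0.0015,-0.024,0.95,0,0,0,0.0012,-0.0015,-0.026,0.95,0,0,0,0.0012,-0.0015,-0.028,0.95,0,0,0,0.0012,-0.0015,-0.03,0.95,0,0,0,0.0012,-0.0015,-0.032,0.95,0,0,0,0.0012,-0.0015,-0.034,0.95,0,0,0,0.0012,-0.0015,-0.035,0.95,0,0,0,0.0012,-0.0015,-0.035,0.95],
)

```text
clock: 20.05
tcp_pos: [0.5445, -0.1019, 0.1371]
tool_rot: [-0.0, 0.632, 0.775, 0.0]
wrist_force: [-0.0, -0.8, -1.4]
opening: 0.243
finger_force: 45.0
```

Call:
play_rows(
  rows=[0,0,0,0,0,-0.0015,0.95,0,0,0,0,0,-0.003,0.95,0,0,0,0,0,-0.003,0.95],
)

```text
clock: 20.3
tcp_pos: [0.5447, -0.1021, 0.1344]
tool_rot: [0.0, 0.632, 0.775, 0.0]
wrist_force: [0.9, -2.5, 0.8]
opening: 0.241
finger_force: 45.0
```

Call:
play_rows(
  rows=[0,0,0,0,0,-0.001,0.95,0,0,0,0,0,-0.002,0.95,0,0,0,0,0,-0.003,0.95,0,0,0,0,0,-0.004,0.95,0,0,0,0,0,-0.004,0.95],
)

```text
clock: 20.72
tcp_pos: [0.5446, -0.1019, 0.1302]
tool_rot: [-0.0, 0.632, 0.775, 0.0]
wrist_force: [1.6, -2.9, 3.5]
opening: 0.242
finger_force: 45.0
```

Call:
play_rows(
  rows=[0,0,0,0,0,-0.0007,0.95,0,0,0,0,0,-0.0014,0.95,0,0,0,0,0,-0.002,0.95,0,0,0,0,0,-0.002,0.95],
)

```text
clock: 21.05
tcp_pos: [0.5446, -0.1018, 0.1289]
tool_rot: [-0.0, 0.632, 0.775, 0.0]
wrist_force: [-0.2, -2.4, 9.0]
opening: 0.241
finger_force: 45.0
```

Call:
play_rows(
  rows=[0,0,0,0,0,-0.0005,0.95,0,0,0,0,0,-0.001,0.95,0,0,0,0,0,-0.001,0.95,0,0,0,0,0,-0.001,0.95],
)

```text
clock: 21.38
tcp_pos: [0.5447, -0.1018, 0.1287]
tool_rot: [0.0, 0.632, 0.775, 0.0]
wrist_force: [-1.2, -3.5, 13.9]
opening: 0.242
finger_force: 45.0
```

Call:
play_rows(
  rows=[0,0,0,0,0,-0.0005,0.95,0,0,0,0,0,-0.001,0.95,0,0,0,0,0,-0.001,0.95,0,0,0,0,0,-0.001,0.95],
)

```text
clock: 21.72
tcp_pos: [0.5449, -0.1019, 0.1286]
tool_rot: [0.001, 0.632, 0.775, 0.0]
wrist_force: [-2.0, -2.7, 19.9]
opening: 0.241
finger_force: 45.0
```

Movement has stopped at about 23 N, past the locking force. Raise and check.

Call:
play_rows(
  rows=[0,0,0,0,0,0.003,0.95,0,0,0,0,0,0.01,0.95,0,0,0,0,0,0.03,0.95,0,0,0,0,0,0.05,0.95,0,0,0,-0.01,0.03,0.065,0.95,0,0,0,-0.02,0.06,0.065,0.95,0,0,0,-0.03,0.1,0.065,0.95,0,0,0,-0.04,0.14,0.065,0.95,0,0,0,-0.04,0.14,0.065,0.95,0,0,0,-0.04,0.14,0.065,0.95],
)

```text
clock: 22.55
tcp_pos: [0.5021, 0.0412, 0.19]
tool_rot: [-0.003, 0.63, 0.776, -0.0]
wrist_force: [0.7, -0.2, -3.0]
opening: 0.241
finger_force: 45.0
```

Run:
```python
from h import *
p,r,s=cur(); print(p,s["opening"],s["wrist_force"],r.as_matrix()[:,2])
go([.4523,.3219,.0323],Rt(11.5))
for n in ("side","top"):
    q=snapshot(n); P=cloud(q); h=cv2.cvtColor(q["frame"],cv2.COLOR_RGB2HSV); f=q["frame"].astype(int)
    V=Ro.from_euler('z',-VY,degrees=True).apply((P-VC).reshape(-1,3)).reshape(P.shape)
    Q=V[(h[...,0]<18)&(h[...,1]>140)&np.all(np.abs(V-[.0515,0,.09])<[.04,.04,.05],-1)]
    print(n,len(Q),np.percentile(Q,[1,50,99],axis=0).round(4) if len(Q)>5 else "")
    Q=V[(f.max(-1)<70)&np.all(np.abs(V-[-.0165,0,.05])<[.06,.025,.02],-1)]; print("roller",np.percentile(Q,[1,50,99],axis=0).round(4))
    for nm,lo,hi in (("bottle",[.62,-.17,.02],[.69,-.09,.17]),("die",[.61,-.09,.01],[.66,-.04,.05]),("stamp",[.56,.25,.01],[.66,.33,.09])):
        Q=P[np.all((P>lo)&(P<hi),-1)]; print(nm,len(Q),Q.min(0).round(3),Q.max(0).round(3))
    save("e_"+n,q["frame"])
a=cv2.imread("pics/e_top.png")[160:235,260:360]; b=cv2.imread("pics/e_side.png")[200:300,200:333]
cv2.imwrite("pics/e.png",np.hstack([cv2.resize(a,(400,300)),cv2.resize(b,(400,300))]))
```

```text
[0.50206613 0.04122477 0.1899957 ] 0.24124515743974895 [ 0.65728002 -0.17252985 -3.02660314] [-0.00466438  0.00251696 -0.99998595]
turn [-0.1 -0.3 -0.3] shift [-0.0498  0.2807 -0.1577]
side 157 [[ 0.0363 -0.0124  0.0737]
 [ 0.0405  0.0004  0.0949]
 [ 0.0605  0.0127  0.0981]]
roller [[-0.0764 -0.0131  0.033 ]
 [-0.0287  0.0043  0.0577]
 [ 0.0151  0.018   0.0625]]
bottle 1041 [ 0.633 -0.16   0.02 ] [ 0.686 -0.115  0.166]
die 132 [ 0.622 -0.086  0.01 ] [ 0.645 -0.057  0.043]
stamp 210 [0.578 0.26  0.01 ] [0.636 0.312 0.081]
top 46 [[ 0.0369 -0.0125  0.0567]
 [ 0.0474 -0.0032  0.0944]
 [ 0.0626  0.0116  0.0991]]
roller [[-0.0621 -0.0133  0.0327]
 [-0.0178  0.0014  0.0578]
 [ 0.0166  0.0155  0.0637]]
bottle 365 [ 0.635 -0.157  0.023] [ 0.687 -0.105  0.169]
die 96 [ 0.623 -0.084  0.011] [ 0.654 -0.055  0.045]
stamp 212 [0.58  0.261 0.01 ] [0.639 0.314 0.084]
```

View pics/e.png

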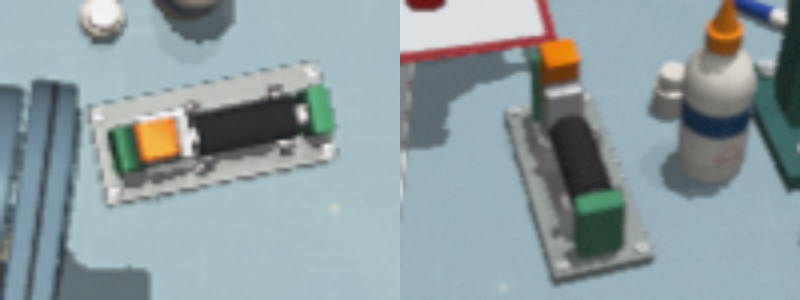

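The wedge head went down about 21 mm to 97 mm, the roller moved to the end stop with the jaw against it, and the bystanders are unmoved. Returning the mallet to its place.

Call:
play_rows(
  rows=[0,0,0,-0.01,0.035,0,0.95,0,0,0,-0.015,0.075,0,0.95,0,0,0,-0.02,0.115,0,0.95,0,0,0,-0.03,0.155,0,0.95,0,0,0,-0.04,0.195,0,0.95,0,0,0,-0.045,0.23,0,0.95,0,0,0,-0.05,0.26,0,0.95,0,0,0,-0.05,0.28,-0.015,0.95,0,0,0,-0.05,0.28,-0.04,0.95,0,0,0,-0.05,0.28,-0.07,0.95,0,0,0,-0.05,0.28,-0.1,0.95,0,0,0,-0.05,0.28,-0.12,0.95,0,0,0,-0.05,0.28,-0.135,0.95,0,0,0,-0.05,0.28,-0.145,0.95,0,0,0,-0.05,0.28,-0.15,0.95,0,0,0,-0.05,0.28,-0.15,0.95,0,0,0,-0.05,0.28,-0.15,0.95],
)

```text
clock: 24.07
tcp_pos: [0.4551, 0.3181, 0.0414]
tool_rot: [-0.001, 0.633, 0.775, 0.0]
wrist_force: [-0.3, 0.1, -2.6]
opening: 0.241
finger_force: 45.0
```

Call:
play_rows(
  rows=[0,0,0,0,0,-0.003,0.95,0,0,0,0,0,-0.006,0.95,0,0,0,0,0,-0.008,0.95,0,0,0,0,0,-0.009,0.95,0,0,0,0,0,-0.0095,0.95,0,0,0,0,0,-0.0095,0.95],
)

```text
clock: 24.57
tcp_pos: [0.4542, 0.3185, 0.0323]
tool_rot: [-0.001, 0.632, 0.775, 0.0]
wrist_force: [-2.0, -1.6, 3.5]
opening: 0.243
finger_force: 45.0
```

Contact with the table. Open, then rise.

Call:
play_rows(
  rows=[0,0,0,0,0,0,0.45,0,0,0,0,0,0,0.45,0,0,0,0,0,0,0.45,0,0,0,0,0,0,0.45,0,0,0,0,0,0,0.45,0,0,0,0,0,0.01,0.45,0,0,0,0,0,0.03,0.45,0,0,0,0,0,0.06,0.45,0,0,0,0,0,0.1,0.45,0,0,0,0,0,0.14,0.45,0,0,0,0,0,0.16,0.45,0,0,0,0,0,0.16,0.45],
)

```text
clock: 25.57
tcp_pos: [0.4572, 0.3198, 0.1983]
tool_rot: [0.002, 0.632, 0.775, 0.005]
wrist_force: [1.2, 0.6, -0.8]
opening: 0.55
finger_force: 0.0
```

Run:
```python
from h import *
p,r,s=cur(); print(p,s["opening"],s["wrist_force"])
q=snapshot("side"); P=cloud(q)
for lo,hi in ((.035,.07),(.012,.03),(.082,.1)):
    Q=P[np.all((P>[.41,.28,lo])&(P<[.5,.37,hi]),-1)]; print(len(Q),Q.min(0).round(4) if len(Q) else "",Q.max(0).round(4) if len(Q) else "")
h=cv2.cvtColor(q["frame"],cv2.COLOR_RGB2HSV)
V=Ro.from_euler('z',-VY,degrees=True).apply((P-VC).reshape(-1,3)).reshape(P.shape)
Q=V[(h[...,0]<18)&(h[...,1]>140)&np.all(np.abs(V-[.0515,0,.09])<[.04,.04,.05],-1)]; print("wedge",np.percentile(Q,[50,99],axis=0).round(4))
```

```text
[0.45721059 0.31980549 0.1983281 ] 0.5497605941130643 [ 1.20274768  0.63006602 -0.7721499 ]
64 [0.4449 0.304  0.0359] [0.4672 0.3195 0.0692]
73 [0.4378 0.2936 0.012 ] [0.4748 0.3255 0.0299]
29 [0.4459 0.3058 0.0825] [0.4656 0.3314 0.0898]
wedge [[0.0403 0.0005 0.095 ]
 [0.0613 0.0127 0.0978]]
```

The mallet stands upright (top at 88 mm), the wedge is still driven home, and the gripper is clear of everything. Handing in.

```bash
python3 -c "
from bench import finish_job; print(finish_job())"
```

```text
the job is handed in; nothing more can be done
None
```

The job is handed in (no verdict was returned): roller clamped against the end stop by the wedge, driven with the mallet's white face to about 23 N, mallet back upright near its starting spot, bystanders unmoved at the last check before the mallet went back, about 26 s used.

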